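# Roll a turned wooden blank onto the scribed line

## Robot

A 7-joint arm with a two-finger parallel gripper is mounted at the origin on the work surface. World frame = base frame: x ahead of the robot, y to its left, z up, the work surface at z = 0. Lengths are in m, angles in rad, forces in N, time in s.
With the tool pointing down it reaches from about 0.4 to 0.85 m from the base axis. Payload 10.4 kg.
Tool frame: the origin (TCP) lies at the very end of the fingers, on their centre line; the grasp point (between the pads) lies 19 mm behind it; z points along the fingers, y is the direction in which the jaws open and shut (so a half turn about z gives the same grasp; the last joint's range is limited). The gripper opens to 85 mm and grips with 20 to 120 N. Pads are 22 mm wide; open, the fingers measure 114 mm over their backs; the gripper's body (76 mm by 85 mm) begins 54 mm behind the grasp point. The pads swing forward as they close: fully open they stand 13 mm farther back than shut.
Start: joints at [-1.296, 0.332, -0.065, 1.46, 0.022, 1.35, -0.088], TCP at [0.183, 0.598, 0.231] pointing down, gripper open.
Joint ranges: [-2.6, 2.6], [-0.5, 2.12], [-1.47, 1.34], [0.16, 2.42], [-1.27, 4.41], [0.06, 2.06], [-2.6, 2.6]. Speed limits (rad/s): [2.22, 2.22, 2.79, 2.79, 3.14, 3.14, 3.14].

## Interface

Orientations are given as a 3x3 rotation matrix whose columns are the frame's x, y, z axes.
In Python, from plant import ctrl, read_camera, calibration, find_in, pinpoint gives the robot as it stands.
- The arm moves only by the tool drive_tool, never from a script. Its argument "deltas" is a list of rows, each a list of 7 numbers: the opening, from 0 (shut) to 1 (fully open), then the shift along the tool's x, y, z as a fraction of full scale, then the turn, a rotation vector about the tool's x, y, z as a fraction of full scale. A call has 1 to 20 rows; each row is the pose to reach, as a shift and turn from the pose commanded when the call began, along the tool's axes at that moment; what a row does not reach only later rows make up. Full scale, the value 1, is 400 mm for a shift and 0.5 rad for a turn. A row lasts 1/10 s, in which the tool goes at most 50 mm and 8.59 degrees, less where a joint would pass 70% of its speed; a pose out of reach is approached as far as the arm can. A call with a number of a shift or a turn outside -1 to 1 is refused whole. A call with a gripper value outside its range is refused whole. The fingers move at their own pace and stop on an object; "force" is the grip in N (left out, the last holds). Time passes only in rows, so rows that repeat a pose let the fingers close. It gives the time, the measured TCP pose, the force and the opening at its end, in the units of the state.
- ctrl.read_state(): the state, without advancing time (a new reading comes with each control period).
- read_camera(name): name is "side" or "top"; returns the picture (480x640x3 uint8, blue, green, red); there is no depth.
- calibration(name): a dict with "vfov" (degrees; the focal length in pixels is half the picture's height over the tangent of half this angle, whatever the lens; pixels are square), "cx", "cy" (the principal point, pixels), "pose" (4x4, takes a point from camera to world coordinates). Camera axes: x right, y down, z forward; pixel columns grow to the right and rows downward; lengths in m; the calibration is good to about 2 mm. A picture is of the moment at which its call begins. calibration takes no time and is no camera call.
- ctrl.job_done(): hands the job in, once; it reports no verdict.
Trained networks look in the newest picture that a camera, given by its name, has taken for a name from the list of things; names that differ only in an ending like _2 or _b are one class to them, and where a whole thing is asked for, a point or a joint stands for the part that bears it (a point fixed in the world has none). Each returns a list of dicts, best first, with "p" (0 to 1); they miss things now and then, are a little off and sometimes report something else, mostly with a low value. They report only what shows in the picture. A call takes as long as a camera call. They do not tell look-alikes from the thing itself.
- find_in(camera, thing): "box" ([left, top, right, bottom] in pixels, round what is visible of it).
- pinpoint(camera, thing): "position" ([row, column] in pixels: a listed point, or the origin of a listed thing).
The state is a dict: "time_s": time; "joint_positions": joint angles; "dq": joint speeds; "joint_torque": joint torques, N m; "ee_pos": TCP position; "ee_rot": TCP orientation; "contact_force": force on the tool from outside, world axes, zero at the start; "moment": the same for the moment, N m; "finger_gap": finger opening in m.
Only numpy, scipy, OpenCV 4.12 (cv2) and the standard library are available. Lean on these libraries where they do the work, as an engineer would, in place of code of your own. Each camera call takes 0.05 s, during which the arm holds its last target. There are 200 camera calls.

## Task

The turned wooden roller must lie along the white line on the steel marking-out plate, ready for scribing. Without grasping or lifting it, push the top of the roller sideways with the fingertips, never its lower half, so that it rolls over the plate onto the line, and leave it at rest centred over the line and parallel to it, with the line showing at both ends. Leave the V-block, the surface gauge, the square and the offcut where they are.

Things in the scene. Friction and masses are not known exactly. Their poses are not given: they have to be found in the camera images.
- roller: Turned wooden cylinder, 60 mm diameter, 150 mm long, about 0.3 kg, lying on the plate 93 to 137 mm to either side of the line, within 3 degrees of parallel to it. Origin at its centre, on its axis, 30 mm above the plate; x is its axis, y and z turn as it rolls. Fingertips resting lightly on its top roll it half as far as they travel, with grip and without slip. Left alone it stays put.
- plate: Marking-out plate: dark steel plate fixed on the bench, 340 mm (its x) by 440 mm (its y), 12 mm thick. The origin is at the centre of its underside, z up. The marked line is a white stripe 3 mm wide and 300 mm long on the plate's top face, running along the plate's x axis through its centre. Its position and yaw vary.
- vblock: Steel V-block, bystander: 60 mm (x) by 70 mm (y), 52 mm high, standing on the plate on the opposite side of the line from the roller, 93 to 137 mm from the line; origin at the centre of its underside. Loose, not to be moved.
- gauge: Surface gauge, bystander: black round base 96 mm in diameter, steel column 225 mm high, thin scriber at 104 mm height reaching 100 mm along its x; stands on the bench beyond the plate's left edge. Origin at the centre of its underside. Loose, not to be moved.
- square: Engineer's square lying flat on the bench to the right of the plate, bystander: stock 22 by 80 mm and 18 mm high at its origin (underside), thin blade reaching 131 mm along its x. Loose, not to be moved.
- offcut: Wooden offcut, bystander: short cylinder 44 mm in diameter, 55 mm high, standing upright on the bench left of the plate; origin at the centre of its underside. Loose, not to be moved.
Mind the look-alikes: they are no part of the job. There is more than one size of the roller; the one meant has the size given above.

How it is judged:
By the outcome, as a careful person would: the job done as asked, in the order asked, and still so for the second after the job is handed in, with the robot touching nothing.
It also fails if it takes over 56 s, if anything falls off the work surface, if the arm or the gripper's body presses on something with over 40 N, if the wrist force passes 120 N, or if a joint passes its speed limit or range.

## Working session

There is one attempt and no reset: what is moved stays moved. The work goes in short steps, Python scripts to look and compute and a tool call to move; the robot and the scene stay as the last step left them, time stands still between calls to the robot, and variables do not carry over. Pictures are saved under pics/ and viewed, about 8 in all and at most 12, crops included, and the job is handed in when it is done.

Besides the shell and the picture viewer there is one more tool, called after "Request:" as name(argument=value, ...), one argument or row to a line, values as JSON. drive_tool: Moves the arm, as the interface text tells. Shift numbers are shares of 400 mm and turn numbers shares of 0.5 rad, none past 1 either way. Its arguments: {"type":"object","properties":{"deltas":{"type":"array","items":{"type":"array","items":{"type":"number","minimum":-1,"maximum":1}}},"force":{"type":"number"}},"required":["deltas"]}

```bash
mkdir -p pics
cat > h.py <<'E'
import numpy as np, cv2
from plant import ctrl, read_camera, calibration, find_in, pinpoint
def K(n):
    c=calibration(n); f=240/np.tan(np.radians(c['vfov'])/2); return f,c['cx'],c['cy'],np.array(c['pose'])
def ray(n,u,v,z):
    f,cx,cy,P=K(n); d=P[:3,:3]@np.array([(u-cx)/f,(v-cy)/f,1]); o=P[:3,3]
    return o+d*(z-o[2])/d[2]
def proj(n,p):
    f,cx,cy,P=K(n); q=P[:3,:3].T@(np.array(p)-P[:3,3]); return q[0]/q[2]*f+cx,q[1]/q[2]*f+cy
E
python3 - <<'E'
from h import *
for n in('top','side'):
    im=read_camera(n); cv2.imwrite(f'pics/{n}0.png',im)
    print(n,[np.round(x,3) for x in K(n)])
    for t in('roller','plate','vblock','gauge','square','offcut'):
        print(t,[(np.round(d['p'],2),np.round(d['box'])) for d in find_in(n,t)][:3],[(np.round(d['p'],2),np.round(d['position'])) for d in pinpoint(n,t)][:3])
s=ctrl.read_state();print(s['time_s'],s['ee_pos'],s['ee_rot'],s['contact_force'],s['finger_gap'])
E
```

```text
top [np.float64(550.834), np.float64(307.308), np.float64(234.938), array([[-3.000e-03, -9.870e-01,  1.600e-01,  2.490e-01],
       [-1.000e+00,  3.000e-03, -2.000e-03, -1.300e-02],
       [ 1.000e-03, -1.600e-01, -9.870e-01,  1.273e+00],
       [ 0.000e+00,  0.000e+00,  0.000e+00,  1.000e+00]])]
roller [(np.float64(0.85), array([346., 176., 380., 245.])), (np.float64(0.85), array([425., 298., 447., 349.])), (np.float64(0.74), array([448., 227., 486., 281.]))] [(np.float64(0.91), array([252., 463.])), (np.float64(0.74), array([212., 366.])), (np.float64(0.69), array([196., 310.]))]
plate [(np.float64(0.95), array([203., 112., 415., 284.]))] [(np.float64(0.94), array([197., 310.]))]
vblock [(np.float64(0.68), array([244., 162., 283., 197.]))] [(np.float64(0.59), array([185., 266.])), (np.float64(0.43), array([183., 112.]))]
gauge [(np.float64(0.88), array([ 69., 146., 129., 203.]))] [(np.float64(0.9), array([184., 112.]))]
square [(np.float64(0.84), array([462., 120., 495., 181.]))] [(np.float64(0.67), array([176., 475.]))]
offcut [(np.float64(0.64), array([107., 255., 132., 273.])), 
[... 724 characters left out ...]
.float64(0.22), array([188., 278.]))]
vblock [(np.float64(0.81), array([320., 207., 350., 233.]))] [(np.float64(0.88), array([225., 334.]))]
gauge [(np.float64(0.82), array([266., 132., 289., 195.]))] [(np.float64(0.63), array([191., 280.]))]
square [(np.float64(0.98), array([454., 292., 500., 322.]))] []
offcut [(np.float64(0.7), array([231., 192., 242., 210.]))] [(np.float64(0.68), array([204., 240.])), (np.float64(0.25), array([192., 278.]))]
1.3 [0.18336671 0.5975136  0.23132498] [[-9.55993949e-01  2.93386380e-01  2.27495944e-05]
 [ 2.93386381e-01  9.55993947e-01  7.30723257e-05]
 [-3.10049356e-07  7.65311224e-05 -9.99999997e-01]] [-0.65767779 -0.4600949   0.15137676] 0.08575445361244163
```

View pics/top0.png

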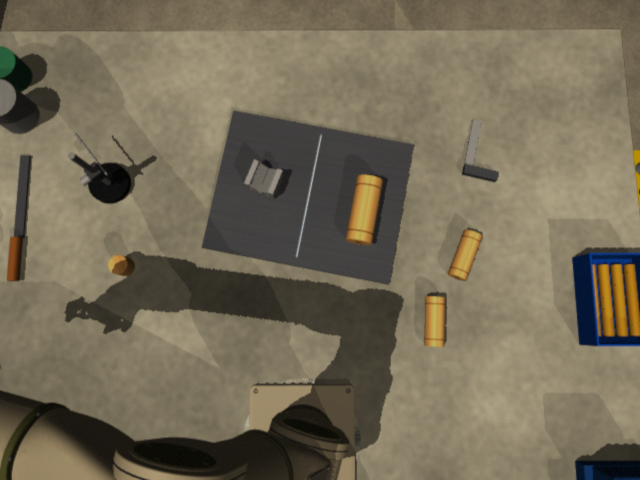

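View pics/side0.png

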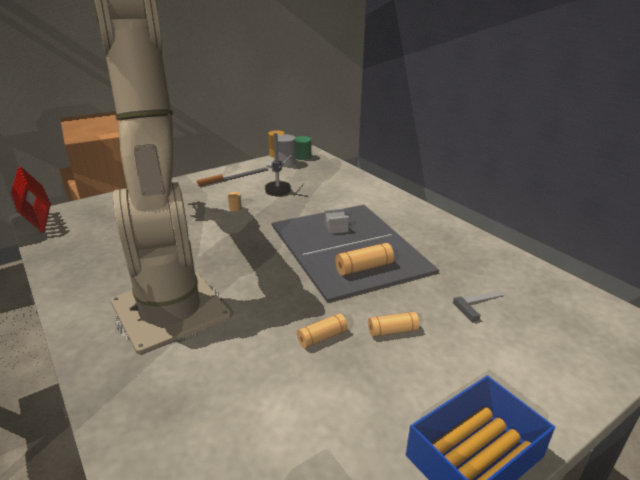

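The pictures show four things that could be the roller (top-camera pixels as column, row):
- on the plate at (365,209)
- on the bench at (465,254)
- on the bench at (435,320)
- in the blue box at about (620,300)

The one on the plate is the largest and lies beside the line at (309,195). I'll check its size and pose with a model fit.

```bash
cat >> h.py <<'E'
from scipy.optimize import minimize, least_squares
def cyl(x,y,yaw,r=.03,L=.15,z0=.012):
    t=np.linspace(0,2*np.pi,40); a=np.array([np.cos(yaw),np.sin(yaw),0]); b=np.array([-a[1],a[0],0])
    c=np.array([x,y,z0+r])
    return np.concatenate([c+s*L/2*a+r*np.cos(t)[:,None]*b+r*np.sin(t)[:,None]*np.array([0,0,1]) for s in(-1,1)])
def hull(n,pts): return cv2.convexHull(np.array([proj(n,p) for p in pts],np.float32))[:,0]
def omask(im,box):
    h=cv2.cvtColor(im,cv2.COLOR_BGR2HSV); m=cv2.inRange(h,(8,90,60),(28,255,255))
    k=np.zeros_like(m); l,t,r,b=[int(v) for v in box]; k[t:b,l:r]=255; m&=k
    n,lab,st,_=cv2.connectedComponentsWithStats(m); i=1+np.argmax(st[1:,4]); m=(lab==i).astype(np.uint8)
    c=max(cv2.findContours(m,cv2.RETR_EXTERNAL,cv2.CHAIN_APPROX_NONE)[0],key=cv2.contourArea); return cv2.convexHull(c)[:,0].astype(np.float32)
def fit(obs,x0,size=False):
    # obs: {cam:hull}; match dense directional extents (support functions)
    th=np.linspace(0,2*np.pi,48,endpoint=False); D=np.c_[np.cos(th),np.sin(th)]
    def res(p):
        kw=dict(r=p[3],L=p[4]) if size else {}
        out=[]
        for n,h in obs.items(): out.append(((hull(n,cyl(*p[:3],**kw)))@D.T).max(0)-((h@D.T).max(0)+.0))
        return np.concatenate(out)
    p0=list(x0)+([.03,.15] if size else [])
    s=least_squares(res,p0,loss='soft_l1',x_scale=[.01,.01,.05]+([.01,.01] if size else []))
    return s.x,np.sqrt(np.mean(res(s.x)**2))
def line(im,n='top',roi=(200,110,415,285)):
    l,t,r,b=roi; g=cv2.cvtColor(im,cv2.COLOR_BGR2HSV)
    m=((g[...,2]>125)&(g[...,1]<60)).astype(np.uint8)[t:b,l:r]
    k,lab,st,_=cv2.connectedComponentsWithStats(m,connectivity=8)
    i=1+np.argmax([max(s[2],s[3]) for s in st[1:]]); v,u=np.where(lab==i)
    P=np.array([ray(n,a+l,c+t,.012)[:2] for a,c in zip(u,v)])
    c=P.mean(0); d=np.linalg.svd(P-c)[2][0]; d*=np.sign(d[0]); s=(P-c)@d
    mid=c+d*(s.max()+s.min())/2; return mid,np.arctan2(d[1],d[0]),np.ptp(s),st[i]
E
python3 - <<'E'
from h import *
im={n:read_camera(n) for n in('top','side')}
mid,yl,L,st=line(im['top']); print('line',mid,np.degrees(yl),L,st)
try: print('side line',line(im['side'],'side',(280,225,420,262)))
except Exception as e: print(e)
obs={'top':omask(im['top'],(335,165,392,255)),'side':omask(im['side'],(328,235,404,282))}
for n in obs: print(n,obs[n].min(0),obs[n].max(0))
x0=[*ray('top',364,209,.042)[:2],yl]
for o in({'top':obs['top']},{'side':obs['side']},obs):
  for sz in(0,1):
    p,e=fit(o,x0,sz); d=p[:2]-mid; u=np.array([np.cos(yl),np.sin(yl)]); nn=np.array([-u[1],u[0]])
    print(list(o),np.round(p,4),'deg',np.degrees(p[2]-yl).round(2),'along',(d@u).round(4),'off',(d@nn).round(4),'rms',e.round(2))
for t,n in(('vblock',.0),('gauge',0)): 
    for d in pinpoint('top',t)[:1]: print(t,ray('top',d['position'][1],d['position'][0],.012))
print(ray('top',264,177,.064)); c=im['top'][100:300,190:430]; cv2.imwrite('pics/crop.png',cv2.resize(c,None,fx=3,fy=3,interpolation=cv2.INTER_CUBIC))
E
```

```text
line [ 0.54971681 -0.01847202] -11.307559036061665 0.2970460530852338 [ 96  25  26 122 180]
side line (array([ 0.5504484 , -0.01609953]), np.float64(-0.19915974859342192), np.float64(0.2962212526161279), array([ 23,   9,  89,  21, 116], dtype=int32))
top [346. 174.] [382. 244.]
side [336. 243.] [393. 275.]Traceback (most recent call last):
  File "<stdin>", line 11, in <module>
  File "h.py", line 30, in fit
    s=least_squares(res,p0,loss='soft_l1',x_scale=[.01,.01,.05]+([.01,.01] if size else []))
    return func(*args, **kwargs)
    result = trf(vector_fun.fun, vector_fun.jac, x0, f0, J0, lb, ub, ftol, xtol,
                 gtol, max_nfev, x_scale, loss_function, tr_solver,
                 tr_options.copy(), verbose, callback=callback_wrapped)
    return trf_no_bounds(
        fun, jac, x0, f0, J0, ftol, xtol, gtol, max_nfev, x_scale,
        loss_function, tr_solver, tr_options, verbose, callback=callback)
    f_new = fun(x_new)
    self._update_fun()
    ~~~~~~~~~~~~~~~~^^
    self.f = self.fun_wrapped(xp_copy(self.x))
             ~~~~~~~~~~~~~~~~^^^^^^^^^^^^^^^^^
    return 
[... 178 characters left out ...]
e 27, in res
    for n,h in obs.items(): out.append(((hull(n,cyl(*p[:3],**kw)))@D.T).max(0)-((h@D.T).max(0)+.0))
                                         ~~~~^^^^^^^^^^^^^^^^^^^^
  File "h.py", line 15, in hull
    def hull(n,pts): return cv2.convexHull(np.array([proj(n,p) for p in pts],np.float32))[:,0]
                                                     ~~~~^^^^^
  File "h.py", line 9, in proj
    f,cx,cy,P=K(n); q=P[:3,:3].T@(np.array(p)-P[:3,3]); return q[0]/q[2]*f+cx,q[1]/q[2]*f+cy
              ~^^^
  File "h.py", line 4, in K
    c=calibration(n); f=240/np.tan(np.radians(c['vfov'])/2); return f,c['cx'],c['cy'],np.array(c['pose'])
ValueError: time passes only in moves, steps and waits
```

```bash
sed -i 's/^def K(n)/import functools\n@functools.cache\ndef K(n)/; s/^def hull.*/def hull(n,pts): return np.array([proj(n,p) for p in pts])/' h.py
cat > m.py <<'E'
import sys
from h import *
tag=sys.argv[1]; bt=eval(sys.argv[2]); bs=eval(sys.argv[3]); sizes=(0,1) if len(sys.argv)>4 else (0,)
im={n:read_camera(n) for n in('top','side')}
# line as first measured in the unobstructed pictures
LN={'top':(np.array([.5497,-.0185]),-.1974),'side':(np.array([.5504,-.0161]),-.1992)}
obs={'top':omask(im['top'],bt),'side':omask(im['side'],bs)}
for n in obs:
  mid,yl=LN[n]; u=np.array([np.cos(yl),np.sin(yl)]); nn=np.array([-u[1],u[0]])
  x0=[*ray('top',*obs['top'].mean(0),.042)[:2],yl]
  for sz in sizes:
    p,e=fit({n:obs[n]},x0,sz); d=p[:2]-mid
    print(n,np.round(p,4),'ddeg',np.degrees(p[2]-yl).round(2),'along',(d@u).round(4),'off',(d@nn).round(4),'rms',e.round(2),obs[n].min(0),obs[n].max(0))
for n,(a,b,c,d) in {'top':(190,100,430,300),'side':(260,190,450,310)}.items():
    cv2.imwrite(f'pics/{n}_{tag}.png',cv2.resize(im[n][b:d,a:c],None,fx=3,fy=3,interpolation=cv2.INTER_CUBIC))
E
python3 m.py a "(335,165,392,255)" "(328,235,404,282)" 1
```

```text
top [ 0.507  -0.1445 -0.189 ] ddeg 0.48 along -0.0172 off -0.1319 rms 0.32 [346. 174.] [382. 244.]
top [ 0.5072 -0.1446 -0.1892  0.029   0.151 ] ddeg 0.47 along -0.0169 off -0.132 rms 0.18 [346. 174.] [382. 244.]
side [ 0.5063 -0.1432 -0.1907] ddeg 0.49 along -0.0181 off -0.1333 rms 0.28 [336. 243.] [393. 275.]
side [ 0.5067 -0.1428 -0.1978  0.0295  0.1495] ddeg 0.08 along -0.0178 off -0.1328 rms 0.21 [336. 243.] [393. 275.]
```

View pics/top_a.png

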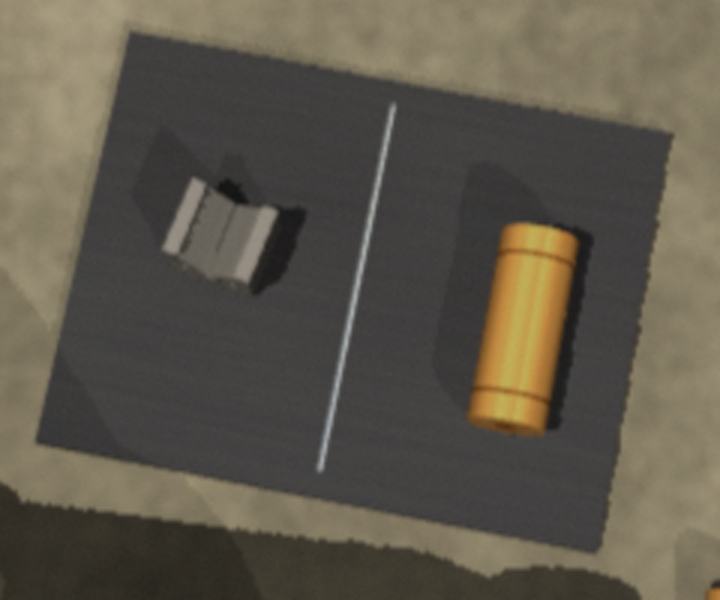

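The crop shows the roller at (525,330) right of the line, whose ends are at (393,103) and (320,470), and the V-block at (220,235) on the far side. Fits with the size left free give 58–59 mm by 150–151 mm, so this is the roller meant. It lies 132.5 mm from the line and within 0.5° of parallel. I'll rest the fingertips on its top, spread along the axis, and roll it in short strokes with a lift between each.

Request:
drive_tool(
  deltas=[
    [1, -0.745, -0.556, 0, 0, 0, 1],
    [1, -0.745, -0.556, 0, 0, 0, 1],
    [1, -0.745, -0.556, 0, 0, 0, 1],
    [1, -0.745, -0.556, 0, 0, 0, 1],
    [0.6, -0.745, -0.556, 0, 0, 0, 1],
    [0.6, -0.745, -0.556, 0, 0, 0, 1],
    [0.6, -0.745, -0.556, 0, 0, 0, 1],
    [0.6, -0.745, -0.556, 0, 0, 0, 1],
    [0.6, -0.745, -0.556, 0, 0, 0, 1],
    [0.6, -0.745, -0.556, 0, 0, 0, 1],
  ],
)

```text
time_s: 2.5
ee_pos: [0.4028, 0.2977, 0.2314]
ee_rot: [[-0.698, 0.716, -0.0], [0.716, 0.698, 0.001], [0.0, 0.0, -1.0]]
contact_force: [-1.3, 0.8, 0.9]
finger_gap: 0.0516
```

```bash
cat > go.py <<'E'
import sys, numpy as np
from plant import ctrl
from scipy.spatial.transform import Rotation as Ro
s=ctrl.read_state(); R=np.array(s['ee_rot']); p=np.array(s['ee_pos'])
print('t',s['time_s'],'p',p.round(4),'yaw_y',np.degrees(np.arctan2(R[1,1],R[0,1])).round(2),'F',np.round(s['contact_force'],2),'gap',round(s['finger_gap'],4),'zt',R[:,2].round(3))
if len(sys.argv)>1:
    x,y,z,yaw=map(float,sys.argv[1:5]); a=np.radians(yaw); Y=np.array([np.cos(a),np.sin(a),0]); Z=np.array([0,0,-1.])
    T=np.c_[np.cross(Y,Z),Y,Z]
    print((R.T@(np.array([x,y,z])-p)/.4).round(4),(Ro.from_matrix(R.T@T).as_rotvec()/.5).round(4))
E
python3 go.py 0.507 -0.1445 0.16 -11.1
```

```text
t 2.5 p [0.4028 0.2977 0.2314] yaw_y 44.26 F [-1.31  0.84  0.87] gap 0.0516 zt [-0.     0.001 -1.   ]
[-0.9736 -0.5852  0.1779] [ 3.0000e-04 -1.2000e-03  1.9326e+00]
```

Request:
drive_tool(
  deltas=[
    [0.6, -0.97, -0.585, 0.1, 0, 0, 1],
    [0.6, -0.97, -0.585, 0.1, 0, 0, 1],
    [0.6, -0.97, -0.585, 0.1, 0, 0, 1],
    [0.6, -0.97, -0.585, 0.1, 0, 0, 1],
    [0.6, -0.97, -0.585, 0.1, 0, 0, 1],
    [0.6, -0.97, -0.585, 0.1, 0, 0, 1],
    [0.6, -0.97, -0.585, 0.1, 0, 0, 1],
    [0.6, -0.97, -0.585, 0.1, 0, 0, 1],
    [0.6, -0.97, -0.585, 0.1, 0, 0, 1],
    [0.6, -0.97, -0.585, 0.1, 0, 0, 1],
    [0.6, -0.97, -0.585, 0.1, 0, 0, 1],
  ],
)

```text
time_s: 3.6
ee_pos: [0.5067, -0.1436, 0.1909]
ee_rot: [[-0.269, 0.963, -0.001], [0.963, 0.269, -0.0], [-0.0, -0.001, -1.0]]
contact_force: [-0.9, 0.5, -0.3]
finger_gap: 0.0512
```

```bash
python3 go.py 0.5056 -0.1514 0.082 -11.1
```

```text
t 3.6 p [ 0.5067 -0.1436  0.1909] yaw_y 15.6 F [-0.92  0.49 -0.28] gap 0.0512 zt [-0.001 -0.    -1.   ]
[-0.018  -0.0078  0.2723] [-1.700e-03  9.000e-04  9.321e-01]
```

Request:
drive_tool(
  deltas=[
    [0.6, -0.018, -0.008, 0.05, 0, 0, 0.932],
    [0.6, -0.018, -0.008, 0.1, 0, 0, 0.932],
    [0.6, -0.018, -0.008, 0.2, 0, 0, 0.932],
    [0.6, -0.018, -0.008, 0.25, 0, 0, 0.932],
    [0.6, -0.018, -0.008, 0.272, 0, 0, 0.932],
    [0.6, -0.018, -0.008, 0.272, 0, 0, 0.932],
    [0.6, -0.018, -0.008, 0.272, 0, 0, 0.932],
  ],
)

```text
time_s: 4.3
ee_pos: [0.5062, -0.1506, 0.0835]
ee_rot: [[0.19, 0.982, 0.001], [0.982, -0.19, 0.0], [0.001, 0.001, -1.0]]
contact_force: [0.8, 0.4, 0.4]
finger_gap: 0.0512
```

```bash
python3 go.py 0.5056 -0.1514 0.072 -11.1; python3 -c "
from h import *
for n in('top','side'):
    im=read_camera(n); a,b,c,d={'top':(190,100,430,300),'side':(260,190,450,310)}[n]
    cv2.imwrite(f'pics/{n}_b.png',cv2.resize(im[b:d,a:c],None,fx=3,fy=3))"
```

```text
t 4.3 p [ 0.5062 -0.1506  0.0835] yaw_y -10.93 F [0.81 0.41 0.38] gap 0.0512 zt [ 0.001  0.    -1.   ]
[-0.0023 -0.001   0.0287] [ 0.0024 -0.0013  0.0058]
```

View pics/side_b.png

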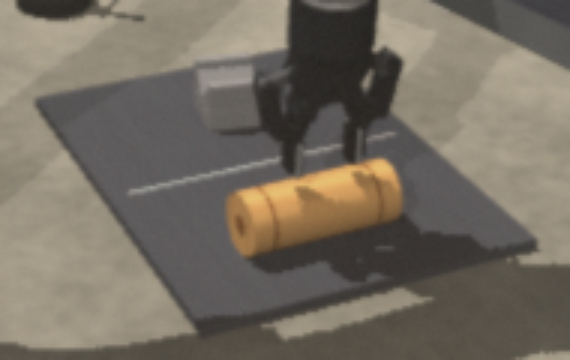

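Both fingertips hang just above the roller's top, at about (295,170) and (360,160) in the crop. I'll lower them to contact.

Request:
drive_tool(
  deltas=[
    [0.6, 0, 0, 0.01, 0, 0, 0],
    [0.6, 0, 0, 0.02, 0, 0, 0],
    [0.6, 0, 0, 0.025, 0, 0, 0],
    [0.6, 0, 0, 0.028, 0, 0, 0],
    [0.6, 0, 0, 0.028, 0, 0, 0],
  ],
)

```text
time_s: 4.9
ee_pos: [0.5051, -0.1515, 0.0711]
ee_rot: [[0.192, 0.981, -0.0], [0.981, -0.192, 0.0], [-0.0, -0.0, -1.0]]
contact_force: [-0.5, 0.7, 0.2]
finger_gap: 0.0513
```

Request:
drive_tool(
  deltas=[
    [0.6, 0, 0, 0.0025, 0, 0, 0],
    [0.6, 0, 0, 0.005, 0, 0, 0],
    [0.6, 0, 0, 0.005, 0, 0, 0],
  ],
)

```text
time_s: 5.2
ee_pos: [0.5053, -0.1514, 0.0692]
ee_rot: [[0.192, 0.981, -0.0], [0.981, -0.192, 0.0], [0.0, -0.0, -1.0]]
contact_force: [0.1, -0.1, -0.9]
finger_gap: 0.0512
```

Request:
drive_tool(
  deltas=[
    [0.6, 0, 0, 0.0025, 0, 0, 0],
    [0.6, 0, 0, 0.005, 0, 0, 0],
    [0.6, 0, 0, 0.005, 0, 0, 0],
  ],
)

```text
time_s: 5.5
ee_pos: [0.5055, -0.1518, 0.0685]
ee_rot: [[0.192, 0.981, 0.0], [0.981, -0.192, 0.001], [0.001, 0.0, -1.0]]
contact_force: [-7.2, 0.9, 17.1]
finger_gap: 0.051
```

Request:
drive_tool(
  deltas=[
    [0.6, 0, 0, -0.0015, 0, 0, 0],
    [0.6, 0.005, 0, -0.0015, 0, 0, 0],
    [0.6, 0.015, 0, -0.0015, 0, 0, 0],
    [0.6, 0.03, 0, -0.0015, 0, 0, 0],
    [0.6, 0.045, 0, -0.0015, 0, 0, 0],
    [0.6, 0.06, 0, -0.0015, 0, 0, 0],
    [0.6, 0.07, 0, -0.0015, 0, 0, 0],
    [0.6, 0.075, 0, -0.0015, 0, 0, 0],
    [0.6, 0.075, 0, -0.0015, 0, 0, 0],
  ],
)

```text
time_s: 6.4
ee_pos: [0.5114, -0.1217, 0.0686]
ee_rot: [[0.191, 0.982, 0.0], [0.982, -0.191, 0.001], [0.001, 0.0, -1.0]]
contact_force: [-4.1, 0.7, 10.3]
finger_gap: 0.0512
```

```bash
python3 go.py; python3 m.py c "(310,165,392,255)" "(318,225,404,282)"
```

```text
t 6.4 p [ 0.5114 -0.1217  0.0686] yaw_y -11.04 F [-4.06  0.68 10.34] gap 0.0512 zt [ 0.     0.001 -1.   ]
top [ 0.479  -0.117  -0.8597] ddeg -37.95 along -0.05 off -0.1104 rms 19.17 [310. 165.] [391. 254.]
side [ 0.5091 -0.128  -0.1822] ddeg 0.97 along -0.0184 off -0.1179 rms 0.27 [333. 240.] [390. 272.]
```

View pics/top_c.png

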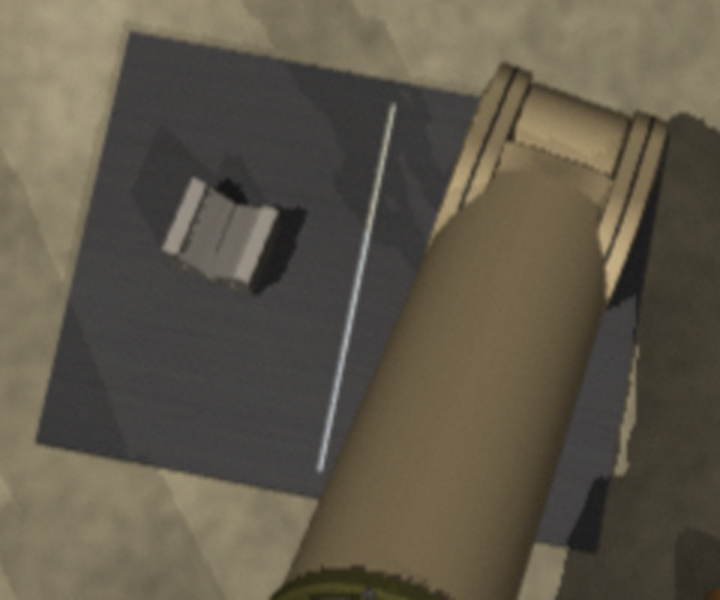

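Stroke 1 rolled it 15.4 mm for 30 mm of fingertip travel, without slip. The arm now hides the roller from the top camera, so I'll use the side camera during the strokes. I'll repeat this cycle, lifting, going back, lowering and rolling.

Request:
drive_tool(
  deltas=[
    [0.6, 0, 0, -0.02, 0, 0, 0],
    [0.6, -0.02, 0, -0.02, 0, 0, 0],
    [0.6, -0.04, 0, -0.02, 0, 0, 0],
    [0.6, -0.04, 0, -0.01, 0, 0, 0],
    [0.6, -0.04, 0, 0, 0, 0, 0],
    [0.6, -0.04, 0, 0, 0, 0, 0],
    [0.6, -0.035, 0, 0, 0, 0, 0],
    [0.6, -0.025, 0, 0, 0, 0, 0],
    [0.6, -0.01, 0, 0, 0, 0, 0],
    [0.6, 0.005, 0, 0, 0, 0, 0],
    [0.6, 0.02, 0, 0, 0, 0, 0],
    [0.6, 0.032, 0, 0, 0, 0, 0],
    [0.6, 0.038, 0, 0, 0, 0, 0],
    [0.6, 0.04, 0, 0, 0, 0, 0],
    [0.6, 0.04, 0, 0, 0, 0, 0],
  ],
)

```text
time_s: 8.0
ee_pos: [0.5144, -0.1059, 0.0685]
ee_rot: [[0.192, 0.981, 0.0], [0.981, -0.192, 0.001], [0.001, -0.0, -1.0]]
contact_force: [-6.8, 1.4, 17.1]
finger_gap: 0.0514
```

```bash
python3 go.py; python3 m.py d "(310,165,392,255)" "(318,225,404,282)"|grep side
```

```text
t 8.0 p [ 0.5144 -0.1059  0.0685] yaw_y -11.04 F [-6.85  1.38 17.07] gap 0.0514 zt [ 0.     0.001 -1.   ]
side [ 0.5118 -0.1132 -0.1852] ddeg 0.8 along -0.0187 off -0.1028 rms 0.37 [331. 238.] [387. 269.]
```

Request:
drive_tool(
  deltas=[
    [0.6, 0, 0, -0.02, 0, 0, 0],
    [0.6, -0.02, 0, -0.02, 0, 0, 0],
    [0.6, -0.04, 0, -0.02, 0, 0, 0],
    [0.6, -0.04, 0, -0.01, 0, 0, 0],
    [0.6, -0.04, 0, -0.0015, 0, 0, 0],
    [0.6, -0.04, 0, -0.0015, 0, 0, 0],
    [0.6, -0.035, 0, -0.0015, 0, 0, 0],
    [0.6, -0.025, 0, -0.0015, 0, 0, 0],
    [0.6, -0.01, 0, -0.0015, 0, 0, 0],
    [0.6, 0.005, 0, -0.0015, 0, 0, 0],
    [0.6, 0.02, 0, -0.0015, 0, 0, 0],
    [0.6, 0.032, 0, -0.0015, 0, 0, 0],
    [0.6, 0.038, 0, -0.0015, 0, 0, 0],
    [0.6, 0.04, 0, -0.0015, 0, 0, 0],
    [0.6, 0.04, 0, -0.0015, 0, 0, 0],
  ],
)

```text
time_s: 9.6
ee_pos: [0.5172, -0.0901, 0.0686]
ee_rot: [[0.192, 0.981, -0.0], [0.981, -0.192, 0.001], [0.001, -0.0, -1.0]]
contact_force: [-4.0, 0.4, 11.4]
finger_gap: 0.0516
```

Request:
drive_tool(
  deltas=[
    [0.6, 0, 0, -0.02, 0, 0, 0],
    [0.6, -0.02, 0, -0.02, 0, 0, 0],
    [0.6, -0.04, 0, -0.02, 0, 0, 0],
    [0.6, -0.04, 0, -0.01, 0, 0, 0],
    [0.6, -0.04, 0, 0, 0, 0, 0],
    [0.6, -0.04, 0, 0, 0, 0, 0],
    [0.6, -0.035, 0, 0, 0, 0, 0],
    [0.6, -0.025, 0, 0, 0, 0, 0],
    [0.6, -0.01, 0, 0, 0, 0, 0],
    [0.6, 0.005, 0, 0, 0, 0, 0],
    [0.6, 0.02, 0, 0, 0, 0, 0],
    [0.6, 0.032, 0, 0, 0, 0, 0],
    [0.6, 0.038, 0, 0, 0, 0, 0],
    [0.6, 0.04, 0, 0, 0, 0, 0],
    [0.6, 0.04, 0, 0, 0, 0, 0],
  ],
)

```text
time_s: 11.1
ee_pos: [0.5204, -0.0744, 0.0687]
ee_rot: [[0.191, 0.982, -0.0], [0.982, -0.191, 0.001], [0.001, -0.0, -1.0]]
contact_force: [-3.6, 1.0, 11.3]
finger_gap: 0.0516
```

```bash
python3 go.py; python3 m.py e "(310,165,392,255)" "(310,215,404,282)"|grep side
```

```text
t 11.1 p [ 0.5204 -0.0744  0.0687] yaw_y -11.03 F [-3.59  0.98 11.32] gap 0.0516 zt [-0.     0.001 -1.   ]
side [ 0.519  -0.079  -0.1812] ddeg 1.03 along -0.0183 off -0.0679 rms 0.27 [326. 232.] [381. 263.]
```

Request:
drive_tool(
  deltas=[
    [0.6, 0, 0, -0.02, 0, 0, 0],
    [0.6, -0.02, 0, -0.02, 0, 0, 0],
    [0.6, -0.035, 0, -0.02, 0, 0, 0],
    [0.6, -0.035, 0, -0.01, 0, 0, 0],
    [0.6, -0.035, 0, 0, 0, 0, 0],
    [0.6, -0.035, 0, 0, 0, 0, 0],
    [0.6, -0.03, 0, 0, 0, 0, 0],
    [0.6, -0.02, 0, 0, 0, 0, 0],
    [0.6, -0.005, 0, 0, 0, 0, 0],
    [0.6, 0.01, 0, 0, 0, 0, 0],
    [0.6, 0.025, 0, 0, 0, 0, 0],
    [0.6, 0.037, 0, 0, 0, 0, 0],
    [0.6, 0.043, 0, 0, 0, 0, 0],
    [0.6, 0.045, 0, 0, 0, 0, 0],
    [0.6, 0.045, 0, 0, 0, 0, 0],
  ],
)

```text
time_s: 12.7
ee_pos: [0.5239, -0.0567, 0.0686]
ee_rot: [[0.191, 0.982, -0.0], [0.982, -0.191, 0.001], [0.001, -0.0, -1.0]]
contact_force: [-3.2, 1.5, 9.6]
finger_gap: 0.051
```

Request:
drive_tool(
  deltas=[
    [0.6, 0, 0, -0.02, 0, 0, 0],
    [0.6, -0.02, 0, -0.02, 0, 0, 0],
    [0.6, -0.04, 0, -0.02, 0, 0, 0],
    [0.6, -0.04, 0, -0.01, 0, 0, 0],
    [0.6, -0.04, 0, 0, 0, 0, 0],
    [0.6, -0.04, 0, 0, 0, 0, 0],
    [0.6, -0.035, 0, 0, 0, 0, 0],
    [0.6, -0.025, 0, 0, 0, 0, 0],
    [0.6, -0.01, 0, 0, 0, 0, 0],
    [0.6, 0.005, 0, 0, 0, 0, 0],
    [0.6, 0.02, 0, 0, 0, 0, 0],
    [0.6, 0.032, 0, 0, 0, 0, 0],
    [0.6, 0.038, 0, 0, 0, 0, 0],
    [0.6, 0.04, 0, 0, 0, 0, 0],
    [0.6, 0.04, 0, 0, 0, 0, 0],
  ],
)

```text
time_s: 14.2
ee_pos: [0.527, -0.0409, 0.0687]
ee_rot: [[0.191, 0.982, -0.0], [0.982, -0.191, 0.001], [0.001, -0.0, -1.0]]
contact_force: [-2.9, 1.2, 9.4]
finger_gap: 0.0512
```

```bash
python3 go.py; python3 m.py f "(310,165,392,255)" "(300,210,404,282)"|grep side
```

```text
t 14.2 p [ 0.527  -0.0409  0.0687] yaw_y -11.03 F [-2.85  1.15  9.41] gap 0.0512 zt [-0.     0.001 -1.   ]
side [ 0.5258 -0.0459 -0.1698] ddeg 1.69 along -0.0182 off -0.034 rms 0.31 [321. 227.] [375. 257.]
```

Request:
drive_tool(
  deltas=[
    [0.6, 0, 0, -0.02, 0, 0, 0],
    [0.6, -0.02, 0, -0.02, 0, 0, 0],
    [0.6, -0.035, 0, -0.02, 0, 0, 0],
    [0.6, -0.035, 0, -0.01, 0, 0, 0],
    [0.6, -0.035, 0, 0, 0, 0, 0],
    [0.6, -0.035, 0, 0, 0, 0, 0],
    [0.6, -0.03, 0, 0, 0, 0, 0],
    [0.6, -0.02, 0, 0, 0, 0, 0],
    [0.6, -0.005, 0, 0, 0, 0, 0],
    [0.6, 0.01, 0, 0, 0, 0, 0],
    [0.6, 0.02, 0, 0, 0, 0, 0],
    [0.6, 0.027, 0, 0, 0, 0, 0],
    [0.6, 0.03, 0, 0, 0, 0, 0],
    [0.6, 0.03, 0, 0, 0, 0, 0],
    [0.6, 0.03, 0, -0.02, 0, 0, 0],
    [0.6, 0.03, 0, -0.12, 0, 0, 0],
  ],
)

```text
time_s: 15.9
ee_pos: [0.5265, -0.0295, 0.1137]
ee_rot: [[0.191, 0.982, -0.007], [0.982, -0.191, -0.002], [-0.003, -0.007, -1.0]]
contact_force: [0.7, 0.1, 0.5]
finger_gap: 0.0512
```

Request:
drive_tool(
  deltas=[
    [0.6, -0.1, 0, -0.1, 0, 0, 0],
    [0.6, -0.7, 0, -0.15, 0, 0, 0],
    [0.6, -0.7, 0, -0.15, 0, 0, 0],
    [0.6, -0.7, 0, -0.15, 0, 0, 0],
    [0.6, -0.7, 0, -0.15, 0, 0, 0],
    [0.6, -0.7, 0, -0.15, 0, 0, 0],
    [0.6, -0.7, 0, -0.15, 0, 0, 0],
  ],
)

```text
time_s: 16.6
ee_pos: [0.4722, -0.3117, 0.1774]
ee_rot: [[0.201, 0.98, 0.0], [0.98, -0.201, -0.004], [-0.004, 0.001, -1.0]]
contact_force: [0.0, -0.9, 0.3]
finger_gap: 0.051
```

```bash
python3 go.py; python3 m.py g "(298,165,352,252)" "(295,205,404,282)" 1; python3 -c "
from h import *
im=read_camera('top');print(line(im))"
```

```text
t 16.6 p [ 0.4722 -0.3117  0.1774] yaw_y -11.6 F [ 0.04 -0.91  0.28] gap 0.051 zt [ 0.    -0.004 -1.   ]
top [ 0.5284 -0.0347 -0.1858] ddeg 0.66 along -0.0177 off -0.02 rms 0.44 [298. 165.] [334. 236.]
top [ 0.5288 -0.0347 -0.1857  0.0284  0.1522] ddeg 0.67 along -0.0173 off -0.02 rms 0.22 [298. 165.] [334. 236.]
side [ 0.5285 -0.0326 -0.1963] ddeg 0.17 along -0.0182 off -0.0205 rms 0.29 [319. 225.] [373. 254.]
side [ 0.5294 -0.0314 -0.2062  0.029   0.1504] ddeg -0.4 along -0.0175 off -0.0192 rms 0.17 [319. 225.] [373. 254.]
(array([ 0.65824342, -0.04036809]), np.float64(-0.19587500937277538), np.float64(0.07071841922979097), array([115,  26,   7,  29,  35], dtype=int32))
```

View pics/top_g.png

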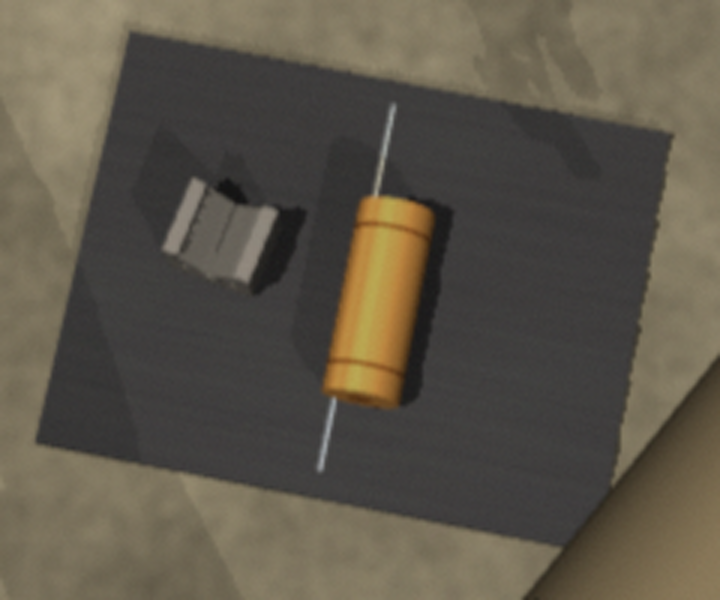

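The roller is now near the line at (380,300) in the crop, with about 20 mm left, and the line shows at both ends. I'll go back for the last strokes.

```bash
python3 go.py 0.5276 -0.039 0.0767 -11.0
```

```text
t 16.75 p [ 0.4755 -0.3041  0.1761] yaw_y -11.06 F [-0.24  1.17 -0.1 ] gap 0.0513 zt [-0.001  0.001 -1.   ]
[0.6752 0.001  0.2488] [-0.0013 -0.0009 -0.0021]
```

Request:
drive_tool(
  deltas=[
    [0.6, 0.675, 0.001, 0.05, 0, 0, 0],
    [0.6, 0.675, 0.001, 0.05, 0, 0, 0],
    [0.6, 0.675, 0.001, 0.05, 0, 0, 0],
    [0.6, 0.675, 0.001, 0.05, 0, 0, 0],
    [0.6, 0.675, 0.001, 0.05, 0, 0, 0],
    [0.6, 0.675, 0.001, 0.05, 0, 0, 0],
    [0.6, 0.675, 0.001, 0.15, 0, 0, 0],
    [0.6, 0.675, 0.001, 0.22, 0, 0, 0],
    [0.6, 0.675, 0.001, 0.249, 0, 0, 0],
    [0.6, 0.675, 0.001, 0.249, 0, 0, 0],
    [0.6, 0.675, 0.001, 0.249, 0, 0, 0],
  ],
)

```text
time_s: 17.85
ee_pos: [0.5281, -0.0393, 0.0779]
ee_rot: [[0.191, 0.982, 0.001], [0.982, -0.191, 0.0], [0.0, 0.001, -1.0]]
contact_force: [0.6, -0.2, 0.7]
finger_gap: 0.0514
```

```bash
python3 go.py 0.5276 -0.039 0.068 -11.0
```

```text
t 17.85 p [ 0.5281 -0.0393  0.0779] yaw_y -11.03 F [ 0.55 -0.23  0.72] gap 0.0514 zt [ 0.001  0.    -1.   ]
[ 0.0004 -0.0014  0.0247] [ 0.0017 -0.0008 -0.0009]
```

Request:
drive_tool(
  deltas=[
    [0.6, 0, 0, 0.015, 0, 0, 0],
    [0.6, 0, 0, 0.024, 0, 0, 0],
    [0.6, 0, 0, 0.024, 0, 0, 0],
    [0.6, 0.004, 0, 0.024, 0, 0, 0.003],
    [0.6, 0.012, 0, 0.024, 0, 0, 0.006],
    [0.6, 0.024, 0, 0.024, 0, 0, 0.01],
    [0.6, 0.036, 0, 0.024, 0, 0, 0.014],
    [0.6, 0.048, 0, 0.024, 0, 0, 0.018],
    [0.6, 0.057, 0, 0.024, 0, 0, 0.02],
    [0.6, 0.06, 0, 0.024, 0, 0, 0.02],
    [0.6, 0.06, 0, 0.024, 0, 0, 0.02],
  ],
)

```text
time_s: 18.95
ee_pos: [0.5331, -0.0156, 0.0686]
ee_rot: [[0.201, 0.98, 0.002], [0.98, -0.201, 0.001], [0.002, 0.002, -1.0]]
contact_force: [-3.1, 0.1, 12.2]
finger_gap: 0.0517
```

```bash
python3 go.py; python3 m.py h "(310,165,392,255)" "(295,200,404,282)"|grep side
```

```text
t 18.95 p [ 0.5331 -0.0156  0.0686] yaw_y -11.6 F [-3.14  0.14 12.18] gap 0.0517 zt [ 0.002  0.001 -1.   ]
side [ 0.5305 -0.0209 -0.1842] ddeg 0.86 along -0.0186 off -0.0086 rms 0.29 [317. 223.] [371. 252.]
```

Request:
drive_tool(
  deltas=[
    [0.6, 0, 0, -0.02, 0, 0, 0],
    [0.6, -0.015, 0, -0.02, 0, 0, 0],
    [0.6, -0.028, 0, -0.02, 0, 0, 0],
    [0.6, -0.028, 0, -0.01, 0, 0, 0],
    [0.6, -0.028, 0, 0, 0, 0, 0],
    [0.6, -0.028, 0, 0, 0, 0, 0],
    [0.6, -0.024, 0, 0, 0, 0, 0],
    [0.6, -0.016, 0, 0, 0, 0, 0],
    [0.6, -0.006, 0, 0, 0, 0, 0],
    [0.6, 0.004, 0, 0, 0, 0, 0],
    [0.6, 0.01, 0, 0, 0, 0, 0],
    [0.6, 0.012, 0, 0, 0, 0, 0],
    [0.6, 0.012, 0, 0, 0, 0, 0],
    [0.6, 0.012, 0, -0.01, 0, 0, 0],
    [0.6, 0.012, 0, -0.05, 0, 0, 0],
    [0.6, 0.012, 0, -0.15, 0, 0, 0],
    [0.6, 0.012, 0, -0.2, 0, 0, 0],
  ],
)

```text
time_s: 20.75
ee_pos: [0.5337, -0.0116, 0.1491]
ee_rot: [[0.202, 0.979, 0.001], [0.979, -0.202, 0.0], [0.0, 0.001, -1.0]]
contact_force: [0.6, 0.6, 0.1]
finger_gap: 0.0512
```

Request:
drive_tool(
  deltas=[
    [0.6, -0.7, 0, -0.05, 0, 0, 0],
    [0.6, -0.7, 0, -0.05, 0, 0, 0],
    [0.6, -0.7, 0, -0.05, 0, 0, 0],
    [0.6, -0.7, 0, -0.05, 0, 0, 0],
    [0.6, -0.7, 0, -0.05, 0, 0, 0],
    [0.6, -0.7, 0, -0.05, 0, 0, 0],
    [0.6, -0.7, 0, -0.05, 0, 0, 0],
  ],
)

```text
time_s: 21.45
ee_pos: [0.4743, -0.2908, 0.1673]
ee_rot: [[0.209, 0.978, -0.0], [0.978, -0.209, -0.002], [-0.002, 0.0, -1.0]]
contact_force: [-0.0, -0.4, -0.4]
finger_gap: 0.0514
```

```bash
python3 go.py; python3 m.py i "(285,155,350,252)" "(290,195,404,282)" 1
```

```text
t 21.45 p [ 0.4743 -0.2908  0.1673] yaw_y -12.04 F [-0.01 -0.38 -0.35] gap 0.0514 zt [-0.    -0.002 -1.   ]
top [ 0.5325 -0.0138 -0.1889] ddeg 0.49 along -0.0178 off 0.0012 rms 0.32 [288. 163.] [325. 234.]
top [ 0.5328 -0.0138 -0.189   0.0288  0.1519] ddeg 0.48 along -0.0175 off 0.0013 rms 0.17 [288. 163.] [325. 234.]
side [ 0.5325 -0.0122 -0.1838] ddeg 0.88 along -0.0183 off 0.0003 rms 0.28 [316. 222.] [370. 251.]
side [ 0.5333 -0.0112 -0.1934  0.0292  0.15  ] ddeg 0.33 along -0.0178 off 0.0014 rms 0.18 [316. 222.] [370. 251.]
```

View pics/top_i.png

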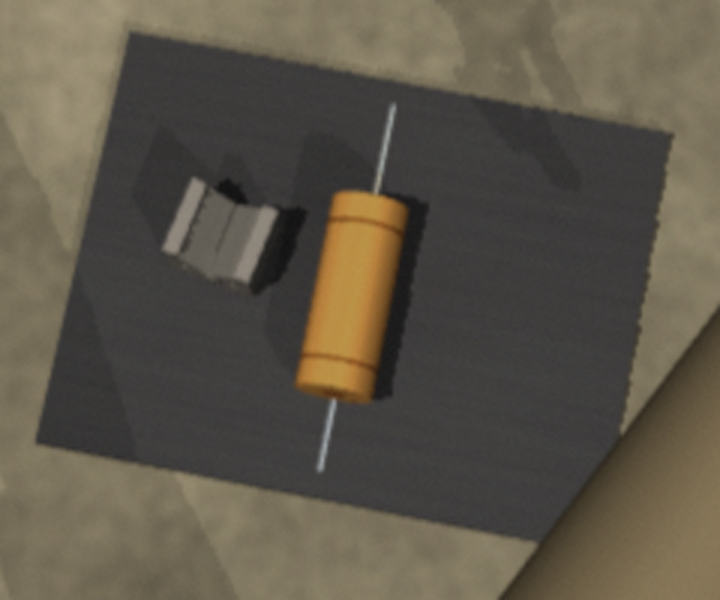

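The roller at (352,297) in the crop now covers the line, which shows at both ends, at (385,150) and (326,435). The V-block hasn't moved. The remaining offset of about 1 mm is at the level of the calibration, so I'll hand in with the arm clear.

```bash
python3 go.py; python3 -c "
from plant import ctrl; print(ctrl.job_done())"
```

```text
t 21.55 p [ 0.4763 -0.286   0.1667] yaw_y -11.72 F [ 0.19 -0.17 -0.22] gap 0.0512 zt [-0.001  0.    -1.   ]
the job is handed in; nothing more can be done
None
```

The 60 × 150 mm roller now lies over the white line, and I handed the job in at about 21.6 s with the arm clear of everything. I rolled it about 133 mm in nine short strokes. For each, the fingertips rested on its top with roughly 10–17 N, and I lifted them before the next stroke. It was never gripped, lifted or pushed on its lower half.

- **Centring over the line:** about 1 mm off. The top camera gave +1.2 mm and the side camera +0.3 to +1.4 mm, against a calibration good to about 2 mm.
- **Parallel to the line:** the top camera showed about 0.5° off. The side camera gave 0.3° to 0.9° depending on the fit, so the two disagree slightly. I did not correct further.
- **Along the line:** the roller sits about 18 mm from the line's midpoint, as it did at the start. The line shows at both ends.
- **Other objects:** the last close-up shows the V-block where it was. The tool path stayed away from the gauge, square and offcut, but I did not measure them again at the end.

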